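# Catch the case lid on a finger and ease it shut

## Robot

A 7-joint arm with a two-finger parallel gripper is mounted at the origin on a cart in front of the work surface, level with it; the furniture and walls round the work are solid. World frame = base frame: x ahead of the robot, y to its left, z up, the work surface at z = 0. Lengths are in m, angles in rad, forces in N, time in s.
With the tool pointing down it reaches from about 0.425 to 0.875 m from the base axis. Payload 8.4 kg.
Tool frame: the origin (TCP) lies between the finger pads; the fingertips stand ctrl.finger_overhang ahead of it and the grasp point (between the pads) lies 8 mm behind it (ctrl.finger_overhang is the distance from the TCP to the fingertips, in m); z points along the fingers, y is the line along which they close (so a half turn about z gives the same grasp; the last joint's range is limited). The gripper opens to 85 mm and grips with 20 to 120 N. Pads are 22 mm wide; open, the fingers measure 114 mm over their backs; the gripper's body (76 mm by 85 mm) begins 54 mm behind the grasp point. The pads swing forward as they close: fully open they stand 13 mm farther back than shut.
Start: joints at [1.006, 0.333, 0.04, 1.465, -0.013, 1.343, -0.059], TCP at [0.292, -0.581, 0.242] pointing down, gripper open.
Joint ranges: [-2.58, 2.58], [-0.38, 2.09], [-1.3, 1.39], [0.25, 2.4], [-1.5, 4.64], [0.08, 2.09], [-2.65, 2.65]. Speed limits (rad/s): [2.22, 2.22, 2.79, 2.79, 3.14, 3.14, 3.14].

## Interface

Orientations are given as a rotation vector (axis times angle).
In Python, from cell import ctrl gives the robot as it stands. Calls block until the motion is done:
- ctrl.move_ptp(position, orientation): joint-space move of the TCP to a pose.
- ctrl.line_to(position, attitude=None, speed=0.15): straight line of the TCP; attitude=None keeps the orientation; speed is the mean speed in m/s.
- ctrl.move_joints(angles): joint-space move.
- ctrl.grip(opening, grasp_force=None): finger opening in m; grasp_force is the grip in N (None keeps the last); returns when the fingers have stopped.
- ctrl.sleep(seconds).
- ctrl.ik(position, orientation): joint angles nearest the present ones, or None.
- ctrl.get_obs(): the state.
- ctrl.read_camera(name): name is "scene" or "side" or "wrist"; returns a dict with "color" (480x640x3 uint8, red, green, blue), "mtx" (3x3 intrinsics, pixels), "k1" (the pictures are not rectified: a ray, as slopes to the right and down, at radius r is drawn at 1 + k1 r^2 times it, then the intrinsics apply), "pose" (4x4, takes a point from camera to world coordinates); the wrist camera has in their place "T_tool_cam" (4x4, takes a point from camera to tool coordinates, whose origin is the TCP and whose axes are the flange's). Camera axes: x right, y up, looking along -z (the intrinsics and any distortion apply to the point x, -y, -z); pixel columns grow to the right and rows downward; lengths in m; the calibration is good to about 2 mm. A picture is of the moment at which its call begins: read the wrist's pose just before it. There is no depth.
A pose or a line that the arm cannot do raises ctrl.MotionError and nothing moves.
- ctrl.sign_off(): hands the job in; it is judged then, once.
The state is a dict: "time": time; "qpos": joint angles; "qvel": joint speeds; "tau": joint torques, N m; "tool_pos": TCP position; "orientation": TCP orientation; "force": force on the tool from outside, world axes, zero at the start; "ft_torque": the same for the moment, N m; "finger_gap": finger opening in m; "finger_force": force on a finger pad.
Only numpy, scipy, OpenCV 4.12 (cv2) and the standard library are available. Lean on these libraries where they do the work, as an engineer would, in place of code of your own. Each camera call takes 0.05 s, during which the arm holds its last target. There are 200 camera calls.

## Task

The lid of the wooden hardness-block case stands open, leaning back. Tip it forward over its balance with a fingertip from behind, catch it on a finger before it has fallen halfway, and ease it down on the finger until it is fully shut, without letting it drop or bang. Do not grip the lid or any other thing, do not lift, tip or shove the case, leave everything round it alone, and finish clear of it.

Things in the scene. Friction and masses are not known exactly. Their poses are not given: they have to be found in the camera images.
- case: The open wooden case of hardness reference blocks, loose on the bench, 0.34 kg in all. Its box measures 78 (its x, front to back) x 150 (its y, left to right) x 30 mm high, walls 6 mm; it holds three steel discs in a grey insert, all below the rim. Origin: centre of the underside; z up; its x axis points from the front (open side of the lid, turned roughly to the robot) to the hinge side.
- case_lid (a joint): Angle of the lid in rad: 0 shut, 1.57 upright, 1.83 at its stop, leaning back. A flat board 78 x 150 x 7 mm, 70 g, hinged on the rear rim, a brass tongue 20 mm wide mid-way on its free edge. Easy hinge: it balances at 1.48, friction holds it within 0.2 of that, above that it leans on its stop, and below about 1.25 it falls freely, shut in 0.3 s, unless something carries it.
- hinge (a point): Middle of the hinge line: on the case's rear rim, 39 mm behind the case's centre and 30.5 mm above the bench. The line runs along the case's y axis.
- lid_edge (a point): Middle of the lid's free edge, at half its thickness, 78 mm from the hinge line; about 108 mm above the bench when the lid stands open. Moves with the lid.
- loupe: Bystander: folding loupe lying beside the case, 31 x 64 x 14 mm. Origin: centre of the underside.
- specimen_white: Bystander: white mounted specimen, a puck 25 mm across and 16 mm high, beside the case. Origin: centre of the underside.
- specimen_green: Bystander: green mounted specimen, a puck 30 mm across and 20 mm high, beside the case. Origin: centre of the underside.
- pen: Bystander: pen, 145 mm long and 9 mm thick, lying behind the case. Origin: centre of the underside, its y axis along the pen.
- jar_a: Bystander: paste jar with a blue screw cap, 47 mm across and 36 mm high, to the right of the work. Origin: centre of the underside.
- jar_b: Bystander: paste jar with a green screw cap, 47 mm across and 36 mm high, to the right of the work. Origin: centre of the underside.
- jar_c: Bystander: paste jar with a yellow screw cap, 47 mm across and 36 mm high, to the right of the work. Origin: centre of the underside.
Things that resemble listed ones, but are neither listed nor needed, are in the scene too. Of the things like the case, leave any that is pink or turquoise; of the rest the larger one is meant.

How it is judged:
On the way:
1. the lid has come over its balance and is carried part-way down by a finger (0.25 to 1.25 rad, slower than 1 rad/s) (value of joint case_lid between 0.25 and 1.25 rad and velocity of joint case_lid between -1 and 1 rad/s and contact force between the fingers and case above 0.02 N), for 0.2 s.
At the end, for the whole second after the job is handed in: The lid is shut (joint under 0.02 rad) and at rest, and the case stands flat within 20 mm of where it was (value of joint case_lid below 0.02 rad and velocity of joint case_lid between -0.1 and 0.1 rad/s and distance of each of case, hinge from where it was at the start of the episode below 0.02 m and angle between case's own z axis and vertical below 0.03 rad and linear speed of case below 0.01 m/s); the robot touches nothing.
It fails at once if the lid drops or bangs: it falls faster than 5 rad/s in the lower half of its swing (below 0.8 rad) (value of joint case_lid below 0.8 rad and velocity of joint case_lid below -5 rad/s).
It fails at once if the lid or case is gripped or pressed hard: more than 15 N (contact force between any of the fingers, the arm and case above 15 N).
It fails at once if the case is lifted, tipped or shoved (6 mm up, 0.1 rad, 20 mm along) (height (world z) of case above 0.006 m or angle between case's own z axis and vertical above 0.1 rad or distance of any of case, hinge from where it was at the start of the episode above 0.02 m).
It fails at once if a bystander is moved by more than 15 mm (distance of any of loupe, specimen_white, specimen_green, pen, jar_a, jar_b, jar_c from where it was at the start of the episode above 0.015 m).
It also fails if it takes over 48 s, if anything falls off the work surface, if the arm or the gripper's body presses on something with over 40 N, if the wrist force passes 120 N, or if a joint passes its speed limit or range.

## Working session

There is one attempt and no reset: what is moved stays moved. The work goes in short steps, each a Python script; the robot and the scene stay as the last script left them, time stands still between calls to the robot, and variables do not carry over. Pictures are saved under pics/ and viewed, at most 10 in all, crops included, and the job is handed in when it is done.

```bash
mkdir -p pics; ls
python3 - <<'E'
from cell import ctrl
import cv2,pickle
d={}
for n in("scene","side"):
    c=ctrl.read_camera(n);d[n]=c;cv2.imwrite(f"pics/{n}0.png",c["color"][...,::-1])
    print(n,c["mtx"],c["k1"],c["pose"])
pickle.dump(d,open("cams.pkl","wb"))
o=ctrl.get_obs();print(o["time"],o["tool_pos"],o["orientation"],o["force"],o["finger_gap"],ctrl.finger_overhang)
E
```

```text
pics
scene [[572.76537518   0.         315.93885654]
 [  0.         572.76537518 247.9750057 ]
 [  0.           0.           1.        ]] 0.015764031386826128 [[-0.56307418  0.51992105 -0.6423625  -0.18899789]
 [-0.82638633 -0.35965248  0.43328481  0.43049443]
 [-0.00575337  0.77481107  0.63216667  0.81918885]
 [ 0.          0.          0.          1.        ]]
side [[605.29417592   0.         314.22853308]
 [  0.         605.29417592 228.86219179]
 [  0.           0.           1.        ]] -0.08826112516960309 [[ 0.99860151 -0.04360722  0.02989028  0.60313795]
 [ 0.05091051  0.64076359 -0.76604839 -0.9458925 ]
 [ 0.01425264  0.76649881  0.64208756  0.73680149]
 [ 0.          0.          0.          1.        ]]
0.1 [ 0.29177438 -0.58039458  0.24150956] [-3.05541898e+00 -7.24765452e-01  5.93793609e-04] [-0.25426754  0.21836724 -0.44130314] 0.0852958115177108 0.011
```

View pics/scene0.png

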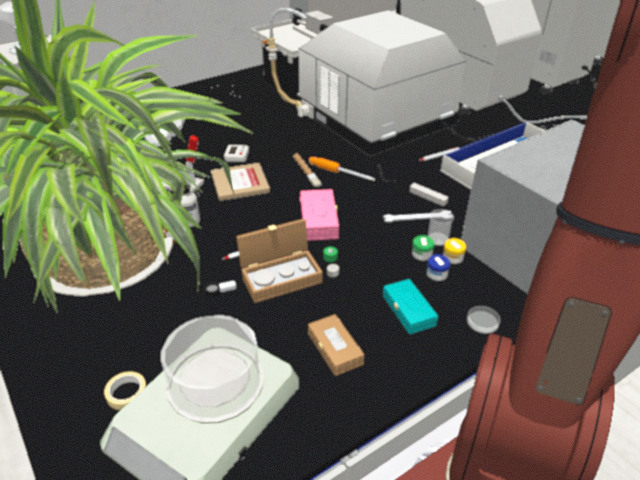

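View pics/side0.png

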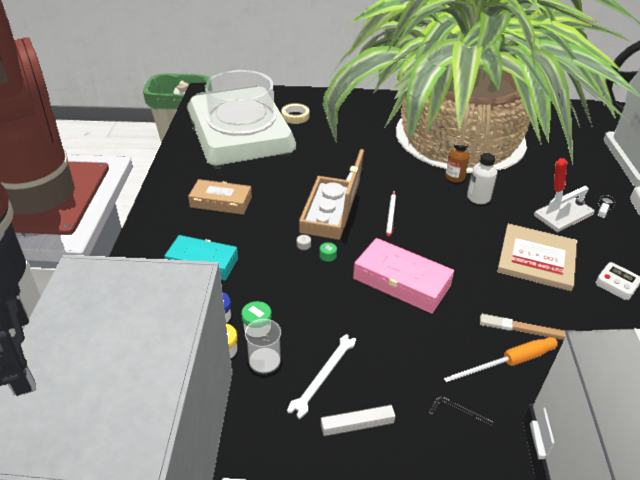

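The lidded things are: the open wooden case at scene (278,262) / side (335,200), a small shut brown box at scene (335,343), a pink one at (320,214) and a turquoise one at (410,305). The open, larger wooden one fits the description. The next crop is to confirm it and read its corners.

Run:
```python
import cv2,numpy as np
a=cv2.imread("pics/scene0.png")[205:315,200:350];b=cv2.imread("pics/side0.png")[140:250,290:420]
a=cv2.resize(a,None,fx=5,fy=5,interpolation=cv2.INTER_CUBIC);b=cv2.resize(b,None,fx=5,fy=5,interpolation=cv2.INTER_CUBIC)
cv2.imwrite("pics/ca.png",a);cv2.imwrite("pics/cb.png",b)
```

```text
(no output)
```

View pics/ca.png

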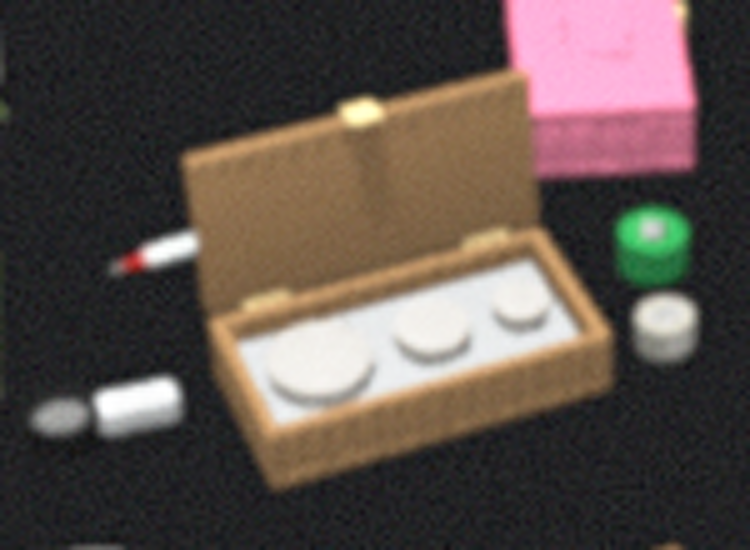

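View pics/cb.png

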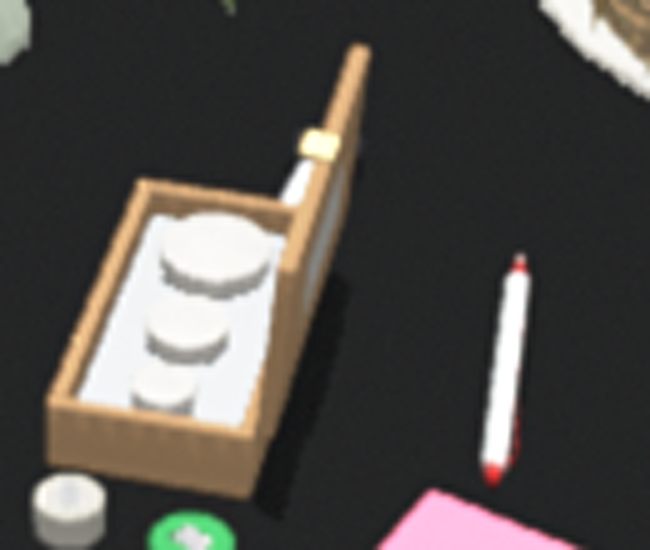

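The crops confirm it: an open wooden box with three discs and a brass tongue at scene (272,227) / side (354,169), with the pen behind it, the pucks to its right and the loupe to its left. Now I'll fit its pose.

```bash
cat > h.py <<'E'
import numpy as np,pickle,cv2
from scipy.optimize import least_squares
from scipy.spatial.transform import Rotation as R
cams=pickle.load(open("cams.pkl","rb"))
def proj(c,P,pose=None):
    T=np.linalg.inv(c["pose"] if pose is None else pose); p=np.atleast_2d(P)@T[:3,:3].T+T[:3,3]
    s=np.c_[p[:,0],-p[:,1]]/-p[:,2:]; s=s*(1+c["k1"]*(s**2).sum(1,keepdims=True))
    return s@np.diag([c["mtx"][0,0],c["mtx"][1,1]])+c["mtx"][:2,2]
def onplane(n,uv,z):
    c=cams[n]; f=lambda q:(proj(c,[q[0],q[1],z])-uv).ravel()
    return least_squares(f,[.6,0]).x
def model(x,y,yaw,th):
    c,s=np.cos(th),np.sin(th)
    L={}
    for n,xx,yy in(("fl",-.039,.075),("fr",-.039,-.075),("rr",.039,-.075),("rl",.039,.075)):
        L[n+"t"]=(xx,yy,.030);L[n+"b"]=(xx,yy,0)
    # lid: u from hinge to free edge; inner face -n
    for n,yy in(("l",.075),("r",-.075)):
        for m,o in(("i",0.),("o",.007)):
            L["e"+n+m]=(.039-.078*c+o*s,yy,.0305+.078*s+o*c)
    Rz=np.array([[np.cos(yaw),-np.sin(yaw)],[np.sin(yaw),np.cos(yaw)]])
    return {k:np.r_[Rz@np.array(v[:2])+[x,y],v[2]] for k,v in L.items()}
E
python3 - <<'E'
from h import *
O={"scene":dict(flt=(255,291),flb=(255.4,302.6),frt=(322,272),frb=(322.2,282),rrt=(309,251.4),rlt=(242.4,269.6),eli=(236.6,237),eri=(305.2,220)),
"side":dict(frt=(300,220),frb=(300,232.4),rrt=(341,226.6),rrb=(340,239.4),flt=(318.4,176.4),eri=(346,193),elo=(363.5,149.5))}
def f(q):
    M=model(*q);return np.concatenate([(proj(cams[n],M[k])-uv).ravel() for n in O for k,uv in O[n].items()])
s=least_squares(f,[.55,.1,0,1.8],loss="soft_l1");print(s.x.round(4));print(f(s.x).reshape(-1,2).round(1).tolist())
S=lambda u,v:(290+u/5,140+v/5)
for n,cam,uv,z in(("penfar","side",S(520,262),.004),("pennear","side",S(492,475),.004),("white","side",S(70,497),.016),("green","side",S(191,540),.02),("loupeL","scene",(200+30/5,205+415/5),.007),("loupeR","scene",(200+183/5,205+405/5),.007),("pot","side",(400,135),0),("pot2","side",(465,165),0),("pinkL","side",(380,242),.03)):
    print(n,onplane(cam,uv,z).round(3))
E
```

```text
[ 0.5937 -0.0122 -0.1808  1.6435]
[[-0.8, 0.8], [-0.1, -0.1], [0.7, -0.8], [0.5, -0.1], [-1.2, -1.9], [-0.5, -1.4], [1.1, 0.3], [1.0, -1.0], [-0.4, -0.0], [-0.4, -0.0], [-0.1, 0.0], [0.2, -0.4], [-0.6, -1.4], [-0.0, -0.4], [0.7, -0.9]]
penfar [0.726 0.055]
pennear [ 0.708 -0.08 ]
white [ 0.553 -0.117]
green [ 0.597 -0.142]
loupeL [0.657 0.135]
loupeR [0.627 0.08 ]
pot [0.752 0.289]
pot2 [0.889 0.174]
pinkL [ 0.689 -0.131]
```

```bash
cat >> h.py <<'E'
CASE=np.array([.5937,-.0122]);YAW=-.1808;YC=.035
Rz=R.from_euler("z",YAW)
def pose(X,Z,a,sgn=1):
    """TCP at case-frame (X,YC,Z), fingers pointing (cos a,-sin a); front finger below"""
    d=np.array([np.cos(a),0,-np.sin(a)]);n=np.array([np.sin(a),0,np.cos(a)])*sgn
    M=Rz.as_matrix()@np.c_[np.cross(n,d),n,d]
    p=Rz.apply([X,YC,Z])+np.r_[CASE,0]
    return p,R.from_matrix(M).as_rotvec()
def hp(th,r,off,a=None,sgn=1):
    """TCP at distance r from hinge along lid at angle th, offset off from inner face (outward +)"""
    X=.039-r*np.cos(th)+off*np.sin(th);Z=.0305+r*np.sin(th)+off*np.cos(th)
    return pose(X,Z,th if a is None else a,sgn)
E
python3 - <<'E'
from h import *
from cell import ctrl
for sgn in(1,-1):
    print(sgn)
    for nm,q in(("hi",pose(.05,.2,1.57,sgn)),("ins",pose(.05,.083,1.57,sgn)),("1.4",hp(1.4,.065,.0035,None,sgn)),("1.0",hp(1.,.068,.0035,None,sgn)),("e.9",hp(.4,.084,.0035,.9,sgn)),("e.75",hp(.0,.084,.0035,.75,sgn)),("out",pose(-.12,.15,.75,sgn))):
        j=ctrl.ik(*q);print(nm,q[0].round(3),None if j is None else np.round(j,2))
def tri(uv1,uv2):
    f=lambda p:np.r_[(proj(cams["scene"],p)-uv1).ravel(),(proj(cams["side"],p)-uv2).ravel()]
    s=least_squares(f,[.6,.1,.2]);return s.x.round(3),s.fun.round(0)
print("leaf",tri((232,190),(333,135)),tri((240,120),(333,135)))
print("scale top",tri((215,320),(242,75)),"box",onplane("side",(220,192),.03))
E
```

```text
1
hi [0.649 0.013 0.2  ] [ 0.33  0.41 -0.56  1.5   0.22  1.29 -0.43]
ins [0.649 0.013 0.083] [ 0.32  0.51 -0.54  1.62  0.29  1.09 -0.48]
1.4 [0.631 0.017 0.095] [ 0.35  0.36 -0.56  1.8   0.32  0.89 -0.54]
1.0 [0.605 0.021 0.09 ] [ 0.32  0.15 -0.58  2.19  0.84  0.41 -1.13]
e.9 [0.564 0.029 0.066] [-0.54  0.07  0.23  2.4   1.33  0.29 -1.73]
e.75 [0.556 0.03  0.034] None
out [0.482 0.044 0.15 ] None
-1
hi [0.649 0.013 0.2  ] [ 0.67  0.59 -1.1   1.48  0.53  1.39  2.51]
ins [0.649 0.013 0.083] [ 0.67  0.73 -1.1   1.6   0.68  1.24  2.41]
1.4 [0.631 0.017 0.095] [ 0.74  0.55 -1.09  1.79  0.67  1.01  2.36]
1.0 [0.605 0.021 0.09 ] [ 0.78  0.27 -1.09  2.17  1.06  0.52  1.88]
e.9 [0.564 0.029 0.066] [ 0.58  0.16 -0.92  2.35  1.43  0.41  1.39]
e.75 [0.556 0.03  0.034] None
out [0.482 0.044 0.15 ] None
leaf (array([0.627, 0.033, 0.184]), array([ 17.,  19.,  17., -17.])) (array([ 0.647, -0.039,  0.257]), array([ 34.,  40.,  31., -33.]))
scale top (array([0.404, 0.216, 0.177]), array([ 1.,  1.,  2., -1.])) box [ 0.38028564 -0.00285883]
```

```bash
cat >> h.py <<'E'
def tip(X,Z,a,g=.022,ov=.008,sgn=1):
    d=np.array([np.cos(a),-np.sin(a)]);n=np.array([np.sin(a),np.cos(a)])
    p=np.array([X,Z])-ov*d+g/2*n
    return pose(p[0],p[1],a,sgn)
def edge(th): return .039-.078*np.cos(th),.0305+.078*np.sin(th)
E
python3 - <<'E'
from h import *
import h
from cell import ctrl
for yc in(.035,-.035):
  h.YC=yc
  for sgn in(1,-1):
    for a in(.8,.85,.9,.95,1.,1.05,1.1,1.2):
        r=[]
        for X,Z in((-.03,.047),(-.040,.03),(-.05,.03),(-.05,.12)):
            j=ctrl.ik(*tip(X,Z,a,sgn=sgn));r.append(None if j is None else np.round(j[[1,3,5,6]],2).tolist())
        print(yc,sgn,a,r)
E
```

```text
0.035 1 0.8 [None, None, None, None]
0.035 1 0.85 [[0.27, 2.36, 0.52, -1.94], None, None, [-0.08, 2.35, 0.31, -1.34]]
0.035 1 0.9 [[0.1, 2.38, 0.28, -1.77], [0.3, 2.35, 0.53, -1.88], None, [-0.07, 2.32, 0.34, -1.12]]
0.035 1 0.95 [[0.39, 2.29, 0.61, -1.62], [0.31, 2.32, 0.52, -1.72], [0.11, 2.39, 0.27, -1.67], [-0.06, 2.27, 0.38, -0.92]]
0.035 1 1.0 [[0.28, 2.25, 0.51, -1.45], [0.21, 2.29, 0.41, -1.51], [0.22, 2.31, 0.43, -1.53], [-0.03, 2.24, 0.44, -0.84]]
0.035 1 1.05 [[0.19, 2.23, 0.44, -1.2], [0.32, 2.25, 0.53, -1.4], [0.35, 2.27, 0.57, -1.44], [-0.0, 2.2, 0.5, -0.77]]
0.035 1 1.1 [[0.21, 2.19, 0.48, -1.06], [0.24, 2.22, 0.46, -1.17], [0.22, 2.24, 0.46, -1.17], [0.02, 2.17, 0.56, -0.71]]
0.035 1 1.2 [[0.27, 2.11, 0.59, -0.9], [0.3, 2.14, 0.57, -0.97], [0.27, 2.16, 0.56, -0.97], [0.08, 2.09, 0.68, -0.62]]
0.035 -1 0.8 [None, None, None, None]
0.035 -1 0.85 [[0.12, 2.4, 0.34, 1.11], None, None, [-0.1, 2.39, 0.4, 1.68]]
0.035 -1 0.9 [[0.11, 2.36, 0.31, 1.36], [0.14, 2.39, 0.32, 1.19], None, [-0.12, 2.37, 0.44, 1.83]]
0.035 -1 0.95 [[0.27, 2.29, 0.49, 1.54], [0.3, 2.32, 0.51, 1.43], 
[... 1303 characters left out ...]
[None, None, None, None]
-0.035 -1 0.85 [None, None, None, [-0.31, 2.39, 0.18, -2.63]]
-0.035 -1 0.9 [None, None, None, [-0.13, 2.4, 0.31, 2.19]]
-0.035 -1 0.95 [[0.21, 2.33, 0.34, 1.7], [0.25, 2.36, 0.36, 1.54], None, [-0.31, 2.39, 0.53, 2.03]]
-0.035 -1 1.0 [[0.22, 2.29, 0.37, 1.91], [0.25, 2.32, 0.37, 1.76], [0.22, 2.34, 0.35, 1.77], [-0.27, 2.35, 0.54, 2.19]]
-0.035 -1 1.05 [[0.23, 2.25, 0.41, 2.08], [0.26, 2.29, 0.4, 1.95], [0.23, 2.31, 0.38, 1.96], [-0.34, 2.32, 0.64, 2.2]]
-0.035 -1 1.1 [[0.26, 2.21, 0.46, 2.2], [0.28, 2.25, 0.45, 2.1], [0.25, 2.27, 0.43, 2.11], [-0.25, 2.27, 0.62, 2.38]]
-0.035 -1 1.2 [[0.32, 2.13, 0.59, 2.35], [0.34, 2.17, 0.57, 2.28], [0.31, 2.19, 0.55, 2.3], None]
```

Run:
```python
from h import *
for z in(.1,.2,.3,.4,.5):
  for y in(-.03,.06): print(z,y,[proj(cams[n],[.65,y,z]).round(0).tolist() for n in cams])
from cell import ctrl
p,r=pose(.05,.2,1.5708); 
j=ctrl.ik(*p and (p,r) if False else (p,r)); print(j)
```

```text
0.1 -0.03 [[[274.0, 227.0]], [[360.0, 176.0]]]
0.1 0.06 [[[235.0, 242.0]], [[360.0, 150.0]]]
0.2 -0.03 [[[271.0, 186.0]], [[364.0, 129.0]]]
0.2 0.06 [[[230.0, 201.0]], [[363.0, 104.0]]]
0.3 -0.03 [[[268.0, 141.0]], [[368.0, 76.0]]]
0.3 0.06 [[[225.0, 155.0]], [[367.0, 53.0]]]
0.4 -0.03 [[[265.0, 90.0]], [[372.0, 16.0]]]
0.4 0.06 [[[218.0, 102.0]], [[371.0, -4.0]]]
0.5 -0.03 [[[261.0, 31.0]], [[377.0, -52.0]]]
0.5 0.06 [[[211.0, 43.0]], [[375.0, -67.0]]]
[ 0.33219628  0.41238309 -0.55713261  1.49743605  0.22205103  1.29520568
 -0.42858948]
```

```bash
sed -i 's/YC=.035/YC=-.030/' h.py
python3 - <<'E'
from h import *
def tri(uv1,uv2):
    f=lambda p:np.r_[(proj(cams["scene"],p)-uv1).ravel(),(proj(cams["side"],p)-uv2).ravel()]
    s=least_squares(f,[.6,.1,.2]);return s.x.round(3),s.fun.round(0)
print(tri((560,122),(218,262)),tri((470,160),(218,262)),tri((470,160),(62,258)))
from cell import ctrl
for q in([.29,-.58,.36],[.35,-.5,.4]): print(q, ctrl.ik(q,ctrl.get_obs()["orientation"]))
print(ctrl.ik(*pose(.05,.25,1.5708)))
E
```

```text
(array([ 0.471, -0.516,  0.314]), array([-38., -19., -19.,  10.])) (array([ 0.465, -0.398,  0.219]), array([ 4.,  2.,  3., -1.])) (array([ 0.324, -0.4  ,  0.243]), array([ 64.,  23.,  44., -16.]))
[0.29, -0.58, 0.36] [ 1.00218017  0.30265516  0.04905566  1.26934333 -0.01464954  1.57137704
 -0.05597021]
[0.35, -0.5, 0.4] [ 8.84656235e-01  2.23420555e-01  3.37084595e-03  1.28785139e+00
 -1.01289330e-03  1.63173836e+00 -2.17109435e-01]
[ 0.38996029  0.35183457 -0.49440905  1.45878727  0.16756069  1.37298916
 -0.29253901]
```

Run:
```python
from h import *
from cell import ctrl
o=ctrl.get_obs()
ctrl.line_to([.29,-.58,.36],speed=.25)
ctrl.move_ptp(*pose(-.05,.30,1.5708)); ctrl.grip(.06)
ctrl.line_to(pose(.052,.20,1.5708)[0],speed=.2)
o=ctrl.get_obs();print(o["time"],o["tool_pos"],o["force"],o["finger_gap"],np.round(o["qpos"],2))
c=ctrl.read_camera("side");im=c["color"][60:260,260:460,::-1];s=ctrl.read_camera("scene")["color"][90:290,180:380,::-1]
cv2.imwrite("pics/hov.png",np.hstack([cv2.resize(q,(400,400),interpolation=cv2.INTER_CUBIC) for q in(im,s)]))
```

```text
4.1333 [ 0.63941195 -0.05063447  0.20084672] [-0.36663266 -0.1747424   0.60867463] 0.059937789129289605 [ 0.38  0.38 -0.49  1.52  0.18  1.28 -0.3 ]
```

View pics/hov.png

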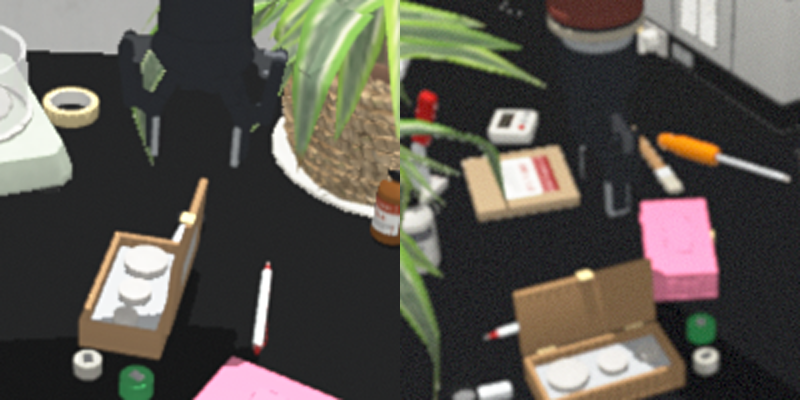

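The side crop shows the fingertips at (336,141) and (378,141) in full-image pixels, above and straddling the lid. The leaves are clear of the gripper. Next I'll check the tip height.

Run:
```python
from h import *
from cell import ctrl
o=ctrl.get_obs();p=o["tool_pos"];n=Rz.apply([1,0,0]);y=Rz.apply([0,1,0])
for ov in(-.005,0,.005,.01): print(ov,[proj(cams["side"],p+s*.03*n-.011*y-[0,0,ov]).round(1).tolist() for s in(-1,1)])
```

```text
-0.005 [[[339.4, 132.3]], [[374.5, 137.1]]]
0 [[[339.3, 134.9]], [[374.2, 139.6]]]
0.005 [[[339.2, 137.4]], [[374.0, 142.2]]]
0.01 [[[339.0, 139.9]], [[373.8, 144.7]]]
```

Run:
```python
from h import *
from cell import ctrl
ctrl.line_to(pose(.052,.088,1.5708)[0],speed=.12)
f0=ctrl.get_obs()["force"];print(f0)
for X in(.03,.02,.015,.011):
    ctrl.line_to(pose(X,.088,1.5708)[0],speed=.04); print(X,(ctrl.get_obs()["force"]-f0).round(2))
ctrl.line_to(pose(.024,.088,1.5708)[0],speed=.05)
o=ctrl.get_obs();print(o["time"],o["tool_pos"])
c=ctrl.read_camera("side");im=c["color"][140:260,290:420,::-1]
cv2.imwrite("pics/pushed.png",cv2.resize(im,None,fx=5,fy=5,interpolation=cv2.INTER_CUBIC))
```

```text
[-0.54677575 -0.00729149 -0.13282902]
0.03 [0.41 0.25 0.37]
0.02 [ 1.15 -1.16  0.21]
0.015 [ 1.06  0.13 -0.31]
0.011 [ 0.47 -0.49  0.31]
7.35 [ 0.61219283 -0.04598044  0.08779648]
```

View pics/pushed.png

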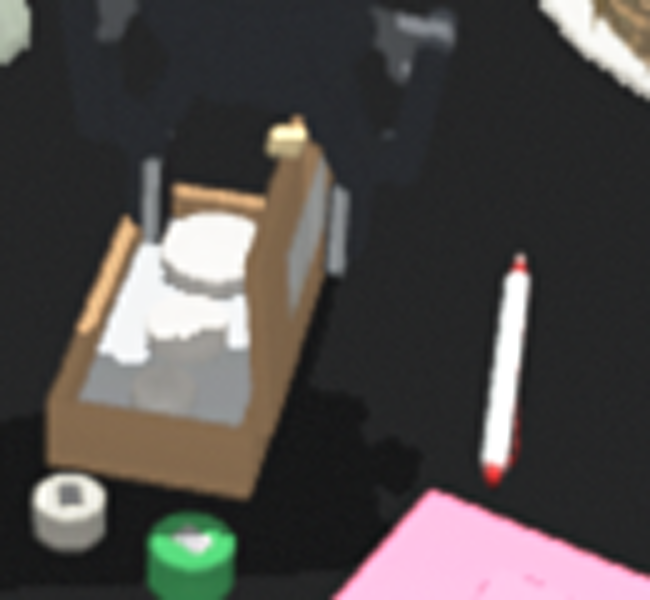

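The lid has come forward. The tongue is now at side (348,167), was (354,169), and the lid stands free between the two fingers. I'll take its angle from the tongue.

Run:
```python
from h import *
for th in(1.2,1.3,1.4,1.5,1.6,1.7,1.8):
    X,Z=edge(th);X+=.0035*np.sin(th);Z+=.0035*np.cos(th)
    P=Rz.apply([X,0,Z])+np.r_[CASE,0]; M=model(*CASE,YAW,th)
    print(th,*[proj(cams["side"],q).round(1)[0] for q in(P,M["eri"],M["ero"],M["elo"])])
```

```text
1.2 [337.3 168.5] [326.9 192.1] [330.6 191.5] [346.7 147.1]
1.3 [341.3 168.1] [331.1 191.6] [334.9 191.3] [350.6 146.8]
1.4 [345.5 168.1] [335.3 191.5] [339.2 191.5] [354.6 146.9]
1.5 [349.6 168.4] [339.7 191.7] [343.6 192.1] [358.6 147.4]
1.6 [353.8 169.1] [344.1 192.3] [348. 193.] [362.5 148.2]
1.7 [357.9 170.1] [348.4 193.2] [352.3 194.2] [366.4 149.3]
1.8 [361.9 171.5] [352.7 194.5] [356.5 195.8] [370.2 150.7]
```

Run:
```python
from h import *
from cell import ctrl
r=.062
ctrl.line_to(*hp(1.46,r,.0035),speed=.06)
f0=ctrl.get_obs()["force"]
ctrl.grip(.022,20)
o=ctrl.get_obs();print(o["time"],(o["force"]-f0).round(2),o["finger_gap"],o["finger_force"])
# rear pad on lid at psi: off=.007-g/2
for psi in(1.46,1.40): ctrl.line_to(*hp(psi,r,.007-.011),speed=.04)
o=ctrl.get_obs();print(o["time"],(o["force"]-f0).round(2))
ctrl.line_to(*hp(1.40,r,.0),speed=.04)
ctrl.grip(.014)
o=ctrl.get_obs();print(o["time"],(o["force"]-f0).round(2),o["finger_gap"],o["finger_force"],np.round(o["qpos"],2))
c=ctrl.read_camera("side");im=c["color"][140:260,290:420,::-1]
cv2.imwrite("pics/cl.png",cv2.resize(im,None,fx=5,fy=5,interpolation=cv2.INTER_CUBIC))
```

```text
8.2083 [ 1.03  0.67 -0.42] 0.022187434728204978 0.0
8.7917 [ 0.44 -0.04 -0.21]
9.2917 [ 0.63  0.56 -1.32] 0.01396195479166732 0.0 [ 0.4   0.33 -0.48  1.84  0.25  0.85 -0.38]
```

View pics/cl.png

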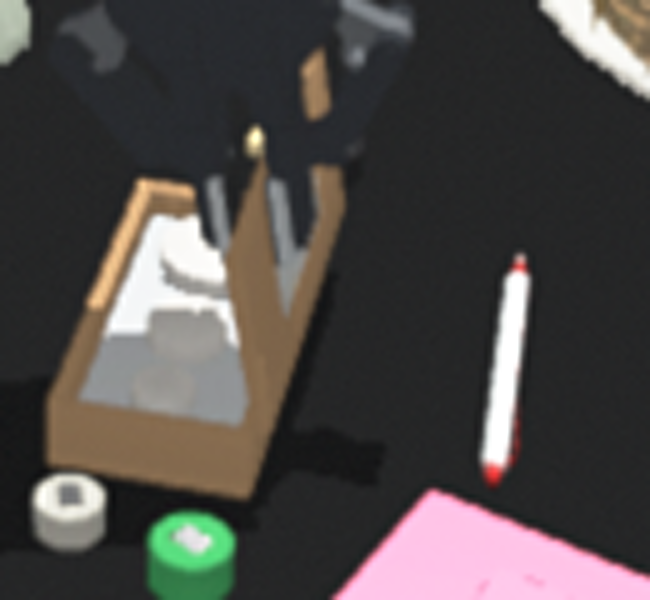

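Side view: the lid sits between the two pads, with the tongue at crop (255,140), i.e. side (341,168), so θ is about 1.3. I'll carry on over the balance slowly.

Run:
```python
from h import *
from cell import ctrl
r=.062
for psi in(1.34,1.28,1.22,1.16,1.10):
    ctrl.line_to(*hp(psi,r,.0),speed=.03)
    o=ctrl.get_obs();print(psi,o["time"],o["force"].round(2),o["finger_force"])
print(np.round(o["qpos"],2))
c=ctrl.read_camera("side");im=c["color"][140:260,290:420,::-1]
cv2.imwrite("pics/caught.png",cv2.resize(im,None,fx=5,fy=5,interpolation=cv2.INTER_CUBIC))
```

```text
1.34 9.6167 [ 0.4  -0.07  0.31] 0.0
1.28 9.8917 [ 0.15 -0.48 -0.6 ] 0.08083058915872243
1.22 10.1667 [-0.22 -0.06 -0.37] 0.09138523972069379
1.16 10.4417 [ 0.69 -0.85 -0.56] 0.10119780508830445
1.1 10.7167 [ 0.5  -1.23 -1.19] 0.11167018295964226
[ 0.35  0.16 -0.44  2.14  0.43  0.44 -0.6 ]
```

View pics/caught.png

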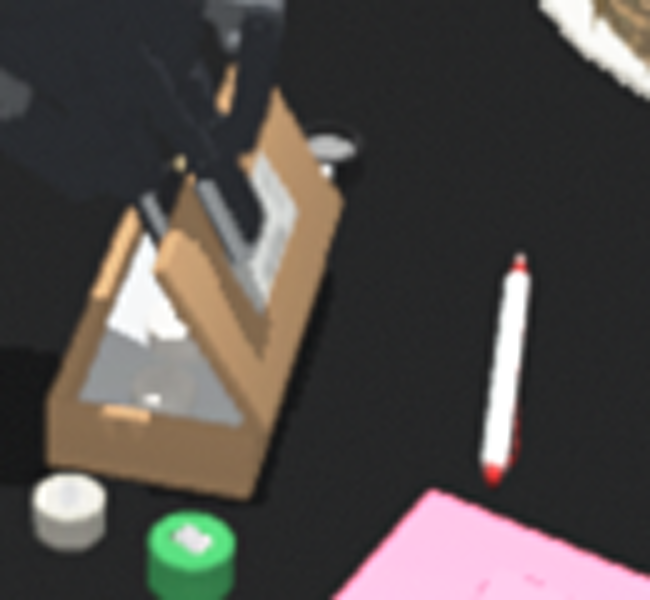

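Caught: the lid rests on the front pad, with its near corner at crop (157,270), θ about 1.05, and the pad reads 0.11 N. Next I'll open the fingers gradually so the upper one clears, then ease the lid down.

```bash
cat >> h.py <<'E'
def carry(th,s,a,g=.044,ov=.007,dx=0,dz=0):
    e=np.array(edge(th));F=e+s*np.array([np.cos(a),-np.sin(a)])
    return tip(F[0]+dx,F[1]+dz,a,g,ov)
E
python3 - <<'E'
from h import *
from cell import ctrl
for g in(.020,.026,.032,.038,.044):
    ctrl.grip(g);o=ctrl.get_obs();print(g,o["time"],round(o["finger_force"],3))
p=o["tool_pos"]
print(p,[(th,s,(carry(th,s,1.1)[0]-p).round(4).tolist()) for th,s in((.8,20),(.8,.024),(.75,.02),(.75,.015),(.85,.02)) if s<1])
ok=[]
W=[(th,float(np.interp(th,[.2,.4,.75],[.006,.010,.016])),float(np.interp(th,[.4,.75],[1.05,1.1]))) for th in np.arange(.75,.19,-.05)]
print([ctrl.ik(*carry(*w)) is not None for w in W])
E
```

```text
0.02 11.0 0.046
0.026 11.2333 0.044
0.032 11.4667 0.049
0.038 11.7 0.061
0.044 11.9333 0.06
[ 0.59901559 -0.04366402  0.0857788 ] [(0.8, 0.024, [0.0011, -0.0002, -0.0045]), (0.75, 0.02, [-0.0034, 0.0006, -0.0037]), (0.75, 0.015, [-0.0056, 0.001, 0.0007]), (0.85, 0.02, [0.0021, -0.0004, 0.0017])]
[True, True, True, True, True, True, True, True, True, True, True, True]
```

Run:
```python
from h import *
from cell import ctrl
W=[(th,float(np.interp(th,[.2,.4,.75],[.006,.010,.016])),float(np.interp(th,[.4,.75],[1.05,1.1]))) for th in np.arange(.75,.19,-.05)]
for w in W:
    ctrl.line_to(*carry(*w),speed=.025);o=ctrl.get_obs();print(np.round(w,2),o["time"],o["force"].round(1),round(o["finger_force"],3))
c=ctrl.read_camera("side");im=c["color"][140:250,270:400,::-1]
cv2.imwrite("pics/low.png",cv2.resize(im,None,fx=5,fy=5,interpolation=cv2.INTER_CUBIC))
```

```text
[0.75 0.02 1.1 ] 12.2917 [-0.9  1.1 -0.8] 0.216
[0.7  0.02 1.09] 12.5833 [-1.1 -0.1 -0.3] 0.234
[0.65 0.01 1.09] 12.875 [-1.1 -0.2 -0.2] 0.257
[0.6  0.01 1.08] 13.1667 [-0.1 -1.1 -0. ] 0.292
[0.55 0.01 1.07] 13.4583 [-1.2  0.3 -0.1] 0.335
[0.5  0.01 1.06] 13.75 [-0.3  0.2  0.3] 0.387
[0.45 0.01 1.06] 14.0333 [-0.9 -0.1  1.3] 0.421
[0.4  0.01 1.05] 14.3167 [-1.6 -0.2 -0.7] 0.471
[0.35 0.01 1.05] 14.6 [-0.3 -0.2  0.1] 0.34
[0.3  0.01 1.05] 14.8833 [-1.  -0.4  0.1] 0.405
[0.25 0.01 1.05] 15.1667 [-0.2 -0.3  0.5] 0.459
[0.2  0.01 1.05] 15.45 [-1.3  0.3 -1.4] 0.511
```

View pics/low.png

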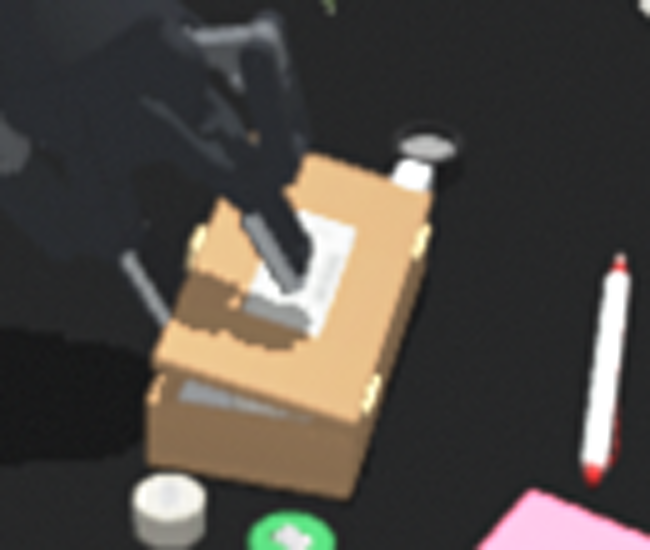

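The lid is nearly down: near corner at crop (155,365), about 6–7 px above the rim, so θ is about 0.2 as commanded, resting on the front fingertip. Now the last easing and the slip-off.

Run:
```python
from h import *
from cell import ctrl
f0=ctrl.get_obs()["force"]
W=[((.16,.0045,1.05),0,0),((.12,.0035,1.05),0,0),((.09,.0028,1.05),0,0),((.065,.002,1.05),0,0)]+[((.065,.002,1.05),-.001*k,-.0007*k) for k in range(1,9)]
for w,dx,dz in W:
    ctrl.line_to(*carry(*w,dx=dx,dz=dz),speed=.015);o=ctrl.get_obs();df=o["force"]-f0
    print(w[0],dx,round(o["time"],2),df.round(1),round(o["finger_force"],3))
    if np.linalg.norm(df)>6 or o["finger_force"]>3: print("STOP");break
```

```text
0.16 0 15.8 [-0.  -0.7 -0.4] 0.389
0.12 0 16.11 [-0.4 -0.4  0.1] 0.37
0.09 0 16.38 [ 0.1 -1.   0.3] 0.358
0.065 0 16.63 [-0.5 -0.  -1.2] 0.3
0.065 -0.001 16.88 [-0.2  0.3 -0.6] 0.337
0.065 -0.002 17.13 [ 0.2 -2.  -0.7] 0.365
0.065 -0.003 17.38 [ 0.6 -0.6  0.1] 0.066
0.065 -0.004 17.63 [ 0.8  0.2 -0.5] 0.0
0.065 -0.005 17.88 [ 0.1 -1.  -0.4] 0.0
0.065 -0.006 18.13 [ 0.2 -0.5 -1.1] 0.0
0.065 -0.007 18.38 [0.5 0.4 0.6] 0.0
0.065 -0.008 18.63 [ 0.2  0.3 -0.2] 0.0
```

The contact force has faded smoothly to zero. I'll retreat and check.

Run:
```python
from h import *
from cell import ctrl
p=ctrl.get_obs()["tool_pos"];b=Rz.apply([-.004,0,0])
try: ctrl.line_to(p+b,speed=.04);p=p+b
except ctrl.MotionError as e: print(e)
ctrl.line_to(p+[0,0,.12],speed=.1)
o=ctrl.get_obs();print(o["time"],o["tool_pos"],o["finger_force"])
c=ctrl.read_camera("side");im=c["color"][140:250,270:400,::-1]
cv2.imwrite("pics/end.png",cv2.resize(im,None,fx=5,fy=5,interpolation=cv2.INTER_CUBIC))
```

```text
20.2333 [ 0.55411119 -0.03552264  0.16435682] 0.0
```

View pics/end.png

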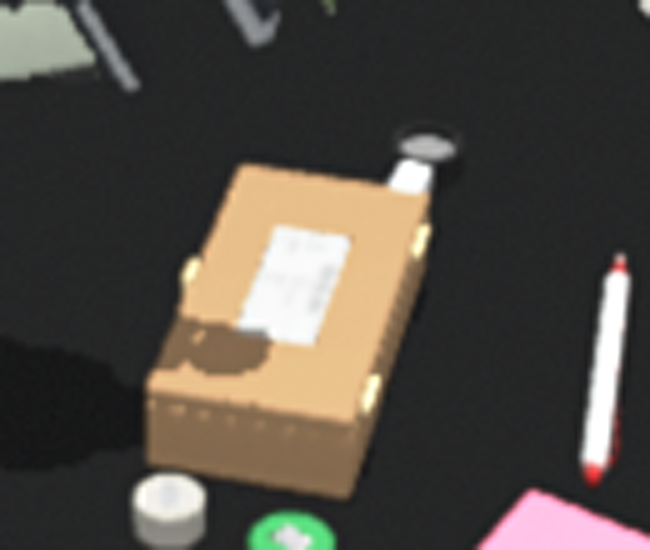

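The case is shut: the lid lies flush along the rim at crop (150,390)–(350,415). The case, pen and pucks have not moved, and the gripper is clear above.

```bash
python3 -c "
from cell import ctrl
ctrl.sleep(.5);print(ctrl.sign_off())"
```

```text
the job is handed in; nothing more can be done
None
```

The lid was tipped over its balance from behind, caught on the front finger at about 1.05 rad, eased down and shut, and the job was handed in at about 21 s with the gripper clear; the last picture shows the lid flush and the case, pen and pucks where they were, and sign-off returned no verdict.

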